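# Draw a specimen carrier home with a cam lock

### The arm

A 6-joint arm with a two-finger parallel gripper is mounted at the origin on the work surface. World frame = base frame: x ahead of the robot, y to its left, z up, the work surface at z = 0. Lengths are in m, angles in rad, forces in N, time in s.
With the tool pointing down it reaches from about 0.3 to 0.875 m from the base axis. Payload 6.4 kg.
Tool frame: the origin (TCP) lies midway between the tips of the shut fingers; the grasp point (between the pads) lies 19 mm behind it (ctrl.hold_point_z is the distance from the TCP to the grasp point, in m); z points along the fingers, y is the line along which they close (so a half turn about z gives the same grasp; the last joint's range is limited). The gripper opens to 85 mm and grips with 20 to 120 N. Pads are 22 mm wide; open, the fingers measure 114 mm over their backs; the gripper's body (76 mm by 85 mm) begins 54 mm behind the grasp point. The pads swing forward as they close: fully open they stand 13 mm farther back than shut.
Start: joints at [-1.41, 0.181, 1.607, -0, 1.354, -0.206], TCP at [0.206, -0.537, 0.231] pointing down, gripper open.
Joint ranges: [-2.99, 2.99], [-0.89, 2.07], [0.3, 2.58], [-1.14, 4.28], [0, 2.63], [-3.12, 3.12]. Speed limits (rad/s): [2.57, 2.57, 3.01, 3.14, 3.14, 3.14].

### API

Orientations are given as a unit quaternion [w, x, y, z].
In Python, from bench import ctrl gives the robot as it stands.
- The arm moves only by the tool carry_out, never from a script. Its argument "plan" is text: rows parted by semicolons, each of 6 numbers parted by spaces: the shift along the tool's x, y, z as a fraction of full scale, then the turn, a rotation vector about the tool's x, y, z as a fraction of full scale. A call has exactly 8 rows; each row shifts and turns the commanded pose from where the row before left it, along the tool's axes as they then stand; what a row does not reach is not made up. Full scale, the value 1, is 40 mm for a shift and 0.1 rad for a turn. A row lasts 1/12 s, in which the tool goes at most 41.7 mm and 7.16 degrees, less where a joint would pass 70% of its speed; a pose out of reach is approached as far as the arm can. A call with a number of a shift or a turn outside -1 to 1 is refused whole. A call with a gripper value outside its range is refused whole. "claw" is the gripper's target within -1 to 1 (shut at 1, half-way at 0, fully open at -1), set as the call begins (left out, the last holds). The fingers move at their own pace and stop on an object; the grip force is fixed at half the most. Time passes only in rows, so rows that do not move let the fingers close, or fill a call up. It gives the time, the measured TCP pose, the force, the opening and the grip force at its end, in the units of the state.
- ctrl.get_obs(): the state, without advancing time (a new reading comes with each control period).
- ctrl.camera(name): name is "side" or "top"; returns a dict with "pixels" (400x640x3 uint8, red, green, blue), "mtx" (3x3 intrinsics, pixels), "R" (3x3) and "t" (3): a world point X has camera coordinates R X + t. Camera axes: x right, y down, z forward; pixel columns grow to the right and rows downward; lengths in m; the calibration is good to about 2 mm. A picture is of the moment at which its call begins. There is no depth.
- ctrl.hand_in(): hands the job in; it is judged then, once.
The state is a dict: "time_s": time; "q": joint angles; "dq": joint speeds; "joint_efforts": joint torques, N m; "eef_pos": TCP position; "eef_rot": TCP orientation; "wrist_force": force on the tool from outside, world axes, zero at the start; "torque": the same for the moment, N m; "opening": opening from 0.0 (shut) to 1.0 (fully open); "grasp_force": force on a finger pad.
Only numpy, scipy, OpenCV 4.12 (cv2) and the standard library are available. Lean on these libraries where they do the work, as an engineer would, in place of code of your own. Each camera call takes 0.05 s, during which the arm holds its last target. There are 200 camera calls.

### The job

Slide the specimen carrier along its rails until it meets the sprung pins and its bolt is inside the mouth of the cam disc, then turn the cam disc about half a turn clockwise by its upright knob, so that the hook draws the carrier tight against both stop pads. Stop turning when it goes firm: how far that is differs from one jig to the next, and forcing the cam or ramming the stops damages them. Leave the carrier held tight by the cam, let go, and do not disturb the other things on the bench.

Things in the scene. Friction and masses are not known exactly. Their poses are not given: they have to be found in the camera images.
- cam_axis (a point): Cam axis, at the top of the jig's white base plate (285 x 130 mm, 18 mm high, fixed). Axes are the jig's: x from the cam along the rails to the carrier, z up; the carrier slides in towards -x. The black cam disc (92 mm across, 8 mm thick) bears an upstanding steel spiral hook, top 38 mm above the bench; its wall has a mouth that faces the carrier at the start.
- cam_knob (a point): Centre of the cam's crank knob, half-way up: black upright cylinder, 18 mm diameter, from 42 to 84 mm above the bench, 28 mm from the cam axis, spinning freely on its stem, so it can be gripped and led round without turning the gripper. Other parts fill the space below 50 mm. Force along its path: 2 N free, 4 to 8 N against the sprung pins, then rising; 13 to 15 N is tight, over 18 N may force it.
- stop_face (a point): Mid-point between the faces of the two steel stop pads (22 mm wide, 30 mm tall, 36 mm either side), 15 mm above the base plate, about 66 mm from the cam axis (it differs by 3 mm either way). Axes as cam_axis. From each pad a brass sprung pin stands out 5.5 mm; the two push back with 3.5 N when touched, 7.5 N when pressed in.
- carrier_front (a point): Middle of the carrier's front face, 15 mm above the base plate, axes as the jig's. From here a steel bolt reaches 44 mm forward, with an 8 mm pin hanging from its end that enters the cam. The gap is the x distance from stop_face to here: 25 to 45 mm at the start, 5.5 at the sprung pins, 0 when home. The hook can catch the pin up to a gap of about 7 mm.
- carrier_grip (a point): Centre of the carrier's grip rib, 70 mm behind its front face and 68 mm above the bench: an upright plate 14 mm thick (x), 50 mm wide (y), 36 mm tall, on the top face (48 mm above the bench); 27 mm clear in front of it.
- stops: The two stop pads with their sprung pins; origin at the foot of the middle of their faces.
- cam: Cam disc with hook and knob; origin on its axis. Angle 0, with its axes along the jig's, has the knob at -y of the axis; it starts 0.25 rad anticlockwise to 0.1 clockwise of that. Turned clockwise the knob goes by -x (away from the carrier) to +y. From about 0.6 to 1.5 rad on the hook draws the pin in, 4.5 mm per rad; it goes firm anywhere from about 2.2 to 3.6. End stop 3.75. It stays where left.
- carrier: Specimen carrier: loose aluminium block, about 0.7 kg, 84 mm long, 90 wide, 30 thick, between two rails (1.5 mm of play each side), with a grip rib and, on its front half, a dark rock slab under a glass slide. Sliding it takes about 4 N. Origin at the foot of the middle of its front face, axes as carrier_front.
- rock: brown-grey hand specimen, loose on the bench, a bystander; origin under its centre.
- slide_box: wooden slide box, loose on the bench, a bystander; origin under its centre.
- dropper: small amber bottle, loose on the bench, a bystander; origin under its centre.
- loupe: black loupe, loose on the bench, a bystander; origin under its centre.
- wood_block: wooden block, loose on the bench, a bystander; origin under its centre.
- spray_bottle: spray bottle, loose on the bench, a bystander; origin under its centre.
- brush: brush, loose on the bench, a bystander; origin under its centre.

How it is judged:
On the way:
1. the carrier is pushed in to the sprung pins (gap under 7 mm) with the cam not yet turned (x of carrier_front in the frame of stop_face below 0.007 m and y of cam_knob in the frame of cam_axis below -0.023 m), for 0.1 s.
At the end, for the whole second after the job is handed in: Carrier face within 1.5 mm of the stops, not lifted over 3 mm, at rest; cam knob over 6 mm past the axis on the +y side; the hook holds the carrier with over 8 N; the carrier bears on stops and sprung pins with over 9.5 N in all (x of carrier_front in the frame of stop_face below 0.0015 m and contact force between stops and carrier above 9.5 N and y of cam_knob in the frame of cam_axis above 0.006 m and z of carrier_front in the frame of stop_face below 0.003 m and contact force between cam and carrier above 8 N and linear speed of carrier below 0.01 m/s); the robot touches nothing.
It fails at once if the cam was forced: its hook pulls the carrier with over 50 N (contact force between cam and carrier above 50 N).
It fails at once if the carrier was rammed on the stops: over 50 N (contact force between stops and carrier above 50 N).
It fails at once if another thing on the bench was moved over 30 mm (distance of any of rock, slide_box, dropper, loupe, wood_block, spray_bottle, brush from where it was at the start of the episode above 0.03 m).
It also fails if it takes over 70 s, if anything falls off the work surface, if the arm or the gripper's body presses on something with over 40 N, if the wrist force passes 120 N, or if a joint passes its speed limit or range.

## Working session

There is one attempt and no reset: what is moved stays moved. The work goes in short steps, Python scripts to look and compute and a tool call to move; the robot and the scene stay as the last step left them, time stands still between calls to the robot, and variables do not carry over. Pictures are saved under pics/ and viewed, at most 10 in all, crops included, and the job is handed in when it is done.

Besides the shell and the picture viewer there is one more tool, called after "Call:" as name(argument=value, ...), one argument or row to a line, values as JSON. carry_out: Moves the arm, as the interface text tells. Shift numbers are shares of 40 mm and turn numbers shares of 0.1 rad, none past 1 either way. Its arguments: {"type":"object","properties":{"plan":{"type":"string"},"claw":{"type":"number"}},"required":["plan"]}

```bash
mkdir -p pics; python3 - <<'E'
from bench import ctrl
import cv2,numpy as np
for n in("side","top"):
    c=ctrl.camera(n); cv2.imwrite(f"pics/{n}0.png",c["pixels"][:,:,::-1]); print(n,c["mtx"].tolist(),np.round(c["R"],4).tolist(),c["t"].tolist())
o=ctrl.get_obs();print(o["time_s"],o["eef_pos"],o["eef_rot"],o["wrist_force"],o["opening"],ctrl.hold_point_z)
E
```

```text
side [[444.954108752796, 0.0, 314.01131067700203], [0.0, 444.954108752796, 201.52150150036974], [0.0, 0.0, 1.0]] [[-0.9644, -0.2635, -0.0206], [-0.1116, 0.4766, -0.872], [0.2396, -0.8387, -0.4891]] [0.5596905163443743, 0.12459020340382636, 0.9370403415439843]
top [[443.3608011694257, 0.0, 321.5470249267795], [0.0, 443.3608011694257, 199.23708532584826], [0.0, 0.0, 1.0]] [[0.0012, -1.0, -0.0071], [-0.974, 0.0004, -0.2265], [0.2265, 0.0072, -0.974]] [0.0032951774522792274, 0.5975674416519291, 1.1125990489943878]
0.1 [ 0.20614345 -0.53623783  0.23046434] [-8.01807930e-04  9.83230502e-01  1.82365392e-01  2.23740073e-05] [ 0.7444476   0.83846746 -0.62366554] 1.0007547157586767 0.0187
```

View pics/side0.png

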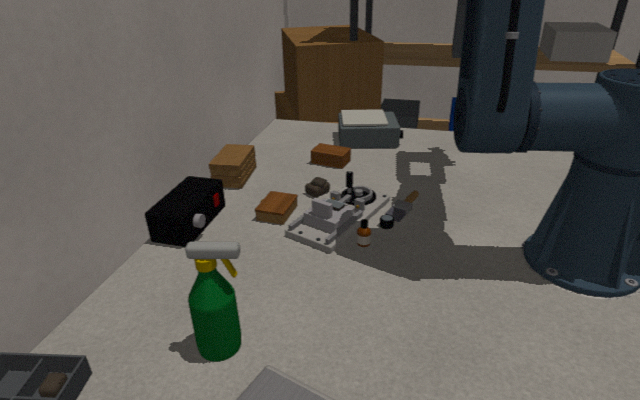

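View pics/top0.png

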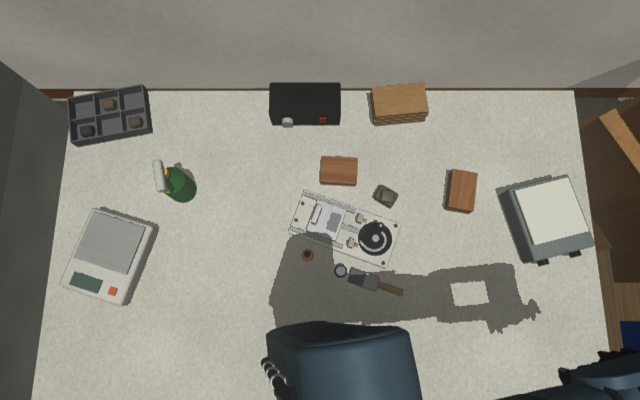

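The jig is at about (345,230) in the top view, with the cam at (375,238) and the carrier at (325,220). In the side view it is at about (340,215). I'll enlarge both.

```bash
python3 - <<'E'
import cv2
t=cv2.imread("pics/top0.png")[180:280,280:413]; cv2.imwrite("pics/topc.png",cv2.resize(t,None,fx=6,fy=6,interpolation=cv2.INTER_CUBIC))
t=cv2.imread("pics/side0.png")[165:255,280:400]; cv2.imwrite("pics/sidec.png",cv2.resize(t,None,fx=6.5,fy=6.5,interpolation=cv2.INTER_CUBIC))
E
```

```text
(no output)
```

View pics/topc.png

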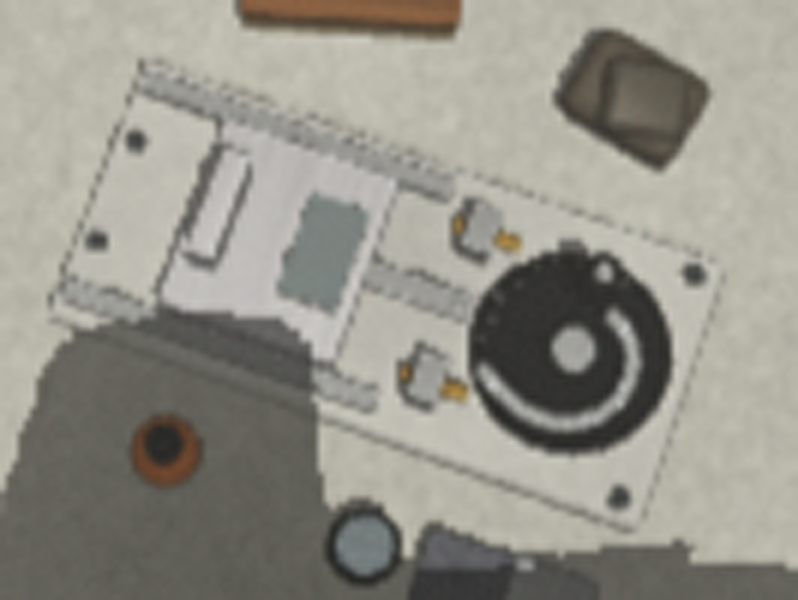

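View pics/sidec.png

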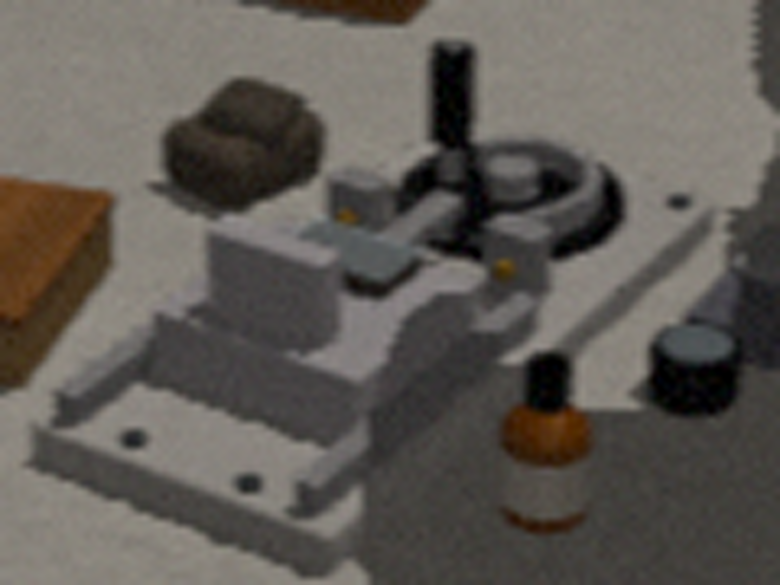

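Top crop (6x): plate corners at (140,62), (718,262), (635,530) and (52,305), hub at (574,349), knob top at about (604,264), rib top at about (219,205), and the carrier's front edge from (397,180) to (337,360). Side crop (6.5x): knob top at about (453,47), rib top at about (276,246). The bolt points at the cam mouth.

```bash
cat > h.py <<'E'
from bench import ctrl
import numpy as np,cv2
def ray(c,u,v):
    R=c["R"];d=R.T@np.linalg.solve(c["mtx"],[u,v,1.]);return -R.T@c["t"],d
def atz(c,u,v,z):
    o,d=ray(c,u,v);return o+d*(z-o[2])/d[2]
def proj(c,X):
    p=c["mtx"]@(c["R"]@np.asarray(X)+c["t"]);return p[:2]/p[2]
E
python3 - <<'E'
from h import *
np.set_printoptions(precision=4,suppress=True)
T=ctrl.camera("top");S=ctrl.camera("side")
t=lambda x,y,z:atz(T,280+x/6-.4,180+y/6-.4,z)
s=lambda x,y,z:atz(S,280+x/6.5-.4,165+y/6.5-.4,z)
C=np.array([t(*p,.018) for p in((140,62),(718,262),(635,530),(52,305))]);print(C)
print("len",np.linalg.norm(C-np.roll(C,-1,0),axis=1))
d=(C[0]-C[1]+C[3]-C[2]);yaw=np.arctan2(d[1],d[0]);print("yaw",yaw,"ctr",C.mean(0))
ex=np.array([np.cos(yaw),np.sin(yaw),0]);ey=np.array([-ex[1],ex[0],0])
cam=t(574,349,.036);print("cam hub",cam)
J=lambda p:np.array([(p-cam)@ex,(p-cam)@ey,p[2]])
print("ctr in J",J(C.mean(0)))
for n,p in dict(knobT=t(604,264,.084),knobS=s(453,47,.084),ribT=t(219,205,.086),ribS=s(276,246,.086),f1=t(397,180,.048),f2=t(337,360,.048),
  pinA=t(455,225,.033),padA=t(470,215,.048),padB=t(415,355,.048),hubS=s(517,165,.036),pS=s(712,212,.018),pS2=s(35,430,.018),pS3=s(340,548,.018)).items(): print(n,p,J(p))
print(-T["R"].T@T["t"])
E
```

```text
[[ 0.6361  0.056   0.018 ]
 [ 0.5416 -0.2094  0.018 ]
 [ 0.4201 -0.1677  0.018 ]
 [ 0.5217  0.0949  0.018 ]]
len [0.2817 0.1284 0.2815 0.1208]
yaw 1.2151982742381484 ctr [ 0.5299 -0.0565  0.018 ]
cam hub [ 0.4989 -0.1405  0.036 ]
ctr in J [0.0895 0.0003 0.018 ]
knobT [ 0.5291 -0.1489  0.084 ] [ 0.0026 -0.0312  0.084 ]
knobS [ 0.5242 -0.145   0.084 ] [ 0.0045 -0.0252  0.084 ]
ribT [0.5547 0.0175 0.086 ] [0.1675 0.0028 0.086 ]
ribS [0.5516 0.0295 0.086 ] [0.1777 0.0098 0.086 ]
f1 [ 0.5736 -0.0617  0.048 ] [ 0.0999 -0.0426  0.048 ]
f2 [ 0.4923 -0.0342  0.048 ] [0.0973 0.0432 0.048 ]
pinA [ 0.5559 -0.0884  0.033 ] [ 0.0686 -0.0353  0.033 ]
padA [ 0.5576 -0.0942  0.048 ] [ 0.0639 -0.0389  0.048 ]
padB [ 0.4945 -0.0687  0.048 ] [0.0657 0.0291 0.048 ]
hubS [ 0.4967 -0.1422  0.036 ] [-0.0024  0.0015  0.036 ]
pS [ 0.4193 -0.1538  0.018 ] [-0.0402  0.07    0.018 ]
pS2 [0.6327 0.0614 0.018 ] [ 0.2359 -0.0551  0.018 ]
pS3 [0.5109 0.106  0.018 ] [0.2353 0.0747 0.018 ]
[ 0.33  -0.005  1.219]
```

Call:
carry_out(
  plan="0 0 0 0 0 0.895;0 0 0 0 0 0.895;0 0 0 0 0 0.895;0 0 0 0 0 0.895;0 0 0 0 0 0.895;0 0 0 0 0 0.895;0 0 0 0 0 0.895;0 0 0 0 0 0.895",
  claw=1,
)

```text
time_s: 0.87
eef_pos: [0.2062, -0.5366, 0.231]
eef_rot: [-0.0, 0.984, -0.176, -0.0]
wrist_force: [-0.9, 0.1, -0.1]
opening: 0.002
grasp_force: 0.0
```

Call:
carry_out(
  plan="0.145 -0.715 0 0 0 0;0.145 -0.715 0 0 0 0;0.145 -0.715 0 0 0 0;0.145 -0.715 0 0 0 0;0.145 -0.715 0 0 0 0;0.145 -0.715 0 0 0 0;0.145 -0.715 0 0 0 0;0.145 -0.715 0 0 0 0",
)

```text
time_s: 1.53
eef_pos: [0.3286, -0.3363, 0.2312]
eef_rot: [-0.0, 0.985, -0.174, 0.0]
wrist_force: [0.9, -1.7, -0.2]
opening: -0.001
grasp_force: 0.0
```

Call:
carry_out(
  plan="0.145 -0.715 0 0 0 0;0.145 -0.715 0 0 0 0;0.145 -0.715 0 0 0 0;0.145 -0.715 0 0 0 0;0.145 -0.715 0 0 0 0;0.145 -0.715 0 0 0 0;0.145 -0.715 0 0 0 0;0.145 -0.715 0 0 0 0",
)

```text
time_s: 2.2
eef_pos: [0.4505, -0.1371, 0.2313]
eef_rot: [-0.0, 0.985, -0.174, 0.0]
wrist_force: [0.6, -0.4, -0.0]
opening: -0.005
grasp_force: 0.0
```

Call:
carry_out(
  plan="0.145 -0.715 0 0 0 0;0.145 -0.715 0 0 0 0;0.145 -0.715 0 0 0 0;0.145 -0.715 0 0 0 0;0.145 -0.715 0 0 0 0;0.145 -0.715 0 0 0 0;0.145 -0.715 0 0 0 0;0.145 -0.715 0 0 0 0",
)

```text
time_s: 2.87
eef_pos: [0.5723, 0.062, 0.2311]
eef_rot: [0.0, 0.985, -0.174, -0.0]
wrist_force: [0.3, -0.2, 0.3]
opening: -0.002
grasp_force: 0.0
```

Call:
carry_out(
  plan="0 0 0.41 0 0 0;0 0 0.41 0 0 0;0 0 0.41 0 0 0;0 0 0.41 0 0 0;0 0 0.41 0 0 0;0 0 0.41 0 0 0;0 0 0.41 0 0 0;0 0 0.41 0 0 0",
)

```text
time_s: 3.53
eef_pos: [0.5717, 0.0606, 0.0991]
eef_rot: [0.0, 0.985, -0.174, -0.0]
wrist_force: [1.1, 0.1, 0.3]
opening: 0.0
grasp_force: 0.0
```

```bash
python3 - <<'E'
from h import *
a=[]
S=ctrl.camera("side");t=S["pixels"][165:255,270:390,::-1]
cv2.imwrite("pics/s1.png",cv2.resize(t,None,fx=6.5,fy=6.5,interpolation=cv2.INTER_CUBIC))
e=ctrl.get_obs()["eef_pos"];print(e,(proj(S,e)+.4-[270,165])*6.5)
E
```

```text
[0.56933239 0.0607508  0.09558165] [266.82860649 259.71141984]
```

View pics/s1.png

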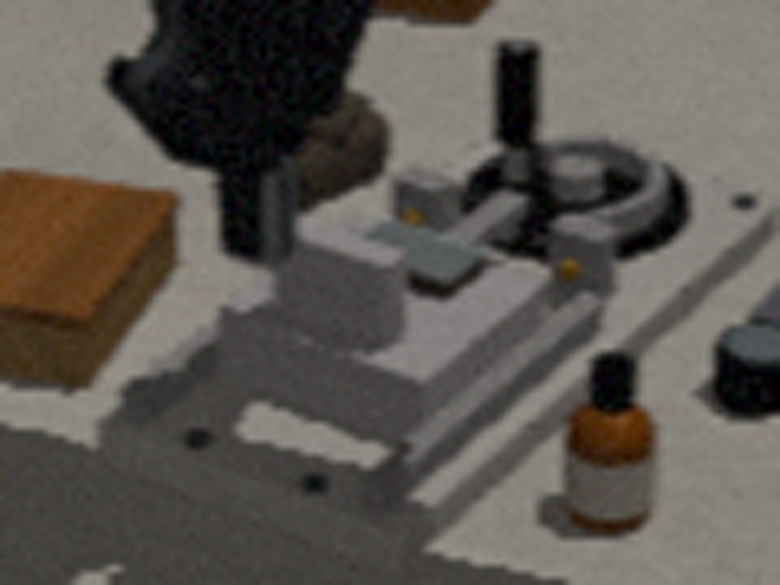

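The picture shows the shut fingertips at about (260,260), behind the rib, whose top is at (350,240). The carrier's back edge runs from (225,308) to (425,385). Before lowering I'll check the clearance by projecting points.

```bash
python3 - <<'E'
from h import *
S=ctrl.camera("side");e=ctrl.get_obs()["eef_pos"];print(e)
for dz in (.048,.03):
  for dx in (0,.0145):
    p=np.array([e[0]-dx*.342,e[1]-dx*.94,dz]);print(dz,dx,(proj(S,p)+.4-[270,165])*6.5)
c=np.array([.498,-.141]);ex=np.array([.342,.94]);ey=np.array([-.94,.342])
for y in(-.045,.045):
  p=c+.183*ex+y*ey;print("back",(proj(S,[*p,.048])+.4-[270,165])*6.5)
E
```

```text
[0.56936974 0.06078807 0.09695528]
0.048 0 [270.04133247 379.41113044]
0.048 0.0145 [294.22909935 360.9658413 ]
0.03 0 [271.26795985 423.23711415]
0.03 0.0145 [295.23422638 404.51037872]
back [214.32913706 303.35824308]
back [423.66608406 376.10287967]
```

Call:
carry_out(
  plan="0 0 0.21 0 0 0;0 0 0.21 0 0 0;0 0 0.21 0 0 0;0 0 0.21 0 0 0;0 0 0.21 0 0 0;0 0 0.21 0 0 0;0 0 0.21 0 0 0;0 0 0.21 0 0 0",
)

```text
time_s: 4.3
eef_pos: [0.5718, 0.0606, 0.032]
eef_rot: [0.0, 0.985, -0.174, -0.0]
wrist_force: [0.3, 0.6, 1.1]
opening: 0.003
grasp_force: 0.0
```

Call:
carry_out(
  plan="0 0.06 0 0 0 0;0 0.06 0 0 0 0;0 0.06 0 0 0 0;0 0.06 0 0 0 0;0 0.06 0 0 0 0;0 0.06 0 0 0 0;0 0.06 0 0 0 0;0 0.06 0 0 0 0",
)

```text
time_s: 4.97
eef_pos: [0.5664, 0.0431, 0.0341]
eef_rot: [-0.001, 0.985, -0.174, 0.001]
wrist_force: [1.6, 4.3, 1.1]
opening: -0.005
grasp_force: 0.0
```

Call:
carry_out(
  plan="0 0.06 0 0 0 0;0 0.06 0 0 0 0;0 0.06 0 0 0 0;0 0.06 0 0 0 0;0 0.06 0 0 0 0;0 0.06 0 0 0 0;0 0.06 0 0 0 0;0 0.03 0 0 0 0",
)

```text
time_s: 5.63
eef_pos: [0.5606, 0.0261, 0.0343]
eef_rot: [-0.001, 0.985, -0.174, 0.002]
wrist_force: [2.4, 6.1, 2.2]
opening: 0.001
grasp_force: 0.0
```

Call:
carry_out(
  plan="0 0.015 0 0 0 0;0 0.015 0 0 0 0;0 0.015 0 0 0 0;0 0.015 0 0 0 0;0 0 0 0 0 0;0 0 0 0 0 0;0 0 0 0 0 0;0 0 0 0 0 0",
)

```text
time_s: 6.3
eef_pos: [0.5604, 0.0249, 0.0349]
eef_rot: [-0.001, 0.985, -0.174, 0.002]
wrist_force: [2.2, 9.9, 5.0]
opening: 0.0
grasp_force: 0.0
```

```bash
python3 - <<'E'
from h import *
S=ctrl.camera("side");t=S["pixels"][165:235,300:400,::-1]
T=ctrl.camera("top");u=T["pixels"][180:280,290:400,::-1]
a=cv2.resize(t,(500,350),interpolation=cv2.INTER_CUBIC);b=cv2.resize(u,(275,250),interpolation=cv2.INTER_CUBIC)
o=np.zeros((350,780,3),np.uint8);o[:,:500]=a;o[:250,502:777]=b;cv2.imwrite("pics/s2.png",o)
x=ctrl.get_obs();print(x["eef_pos"],x["wrist_force"])
E
```

```text
[0.56037902 0.02491874 0.03484174] [ 1.89694574 10.7086119   4.58037124]
```

View pics/s2.png

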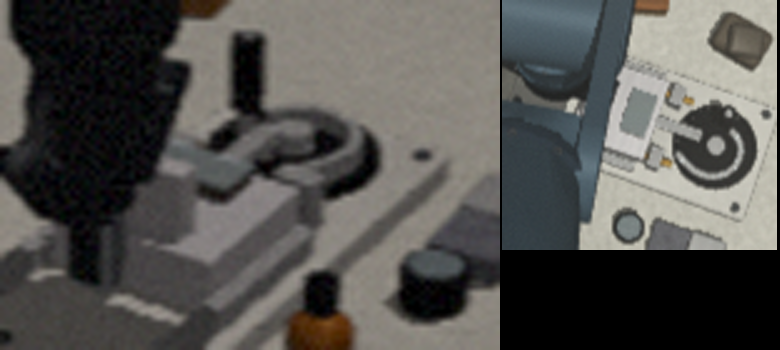

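The carrier's front face is now close to the pads in the right-hand panel, at about (655,110), with the bolt reaching into the cam at (690,130). I'll enlarge it to judge the gap.

```bash
python3 - <<'E'
from h import *
im=np.mean([ctrl.camera("top")["pixels"].astype(float) for _ in range(4)],0).astype(np.uint8)
u=im[200:255,325:385,::-1];cv2.imwrite("pics/t2.png",cv2.resize(u,None,fx=10,fy=10,interpolation=cv2.INTER_CUBIC))
x=ctrl.get_obs();print(x["eef_pos"],x["wrist_force"])
E
```

```text
[0.56040786 0.02493619 0.03487503] [2.50515913 9.87513044 4.97780922]
```

View pics/t2.png

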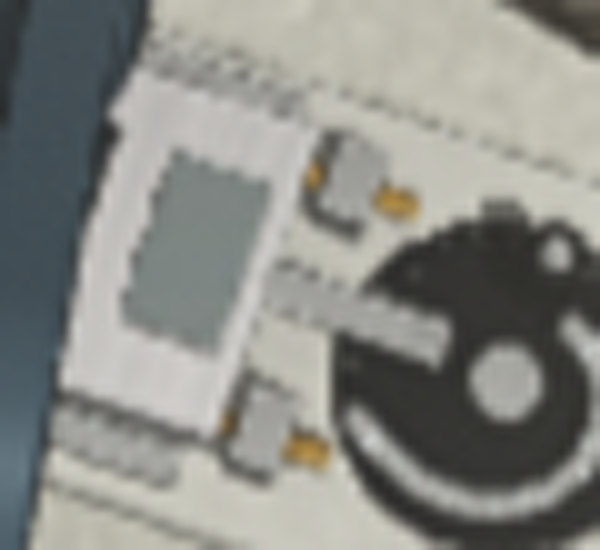

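The front edge, (318,130) to (218,435), is about 5 mm from both pad faces, and the force has stepped up, so it's at the pins. I'll press in slightly more, then back off and lift.

Call:
carry_out(
  plan="0 0.02 0 0 0 0;0 0.02 0 0 0 0;0 0 0 0 0 0;0 0 0 0 0 0;0 0 0 0 0 0;0 0 0 0 0 0;0 0 0 0 0 0;0 0 0 0 0 0",
)

```text
time_s: 7.27
eef_pos: [0.56, 0.0236, 0.035]
eef_rot: [-0.002, 0.985, -0.174, 0.002]
wrist_force: [3.3, 11.6, 5.6]
opening: 0.0
grasp_force: 0.0
```

Call:
carry_out(
  plan="0 -0.1 0 0 0 0;0 -0.1 0 0 0 0;0 -0.2 0 0 0 0;0 0 -0.2 0 0 0;0 0 -0.7 0 0 0;0 0 -0.9 0 0 0;0 0 -0.9 0 0 0;0 0 -0.8 0 0 0",
)

```text
time_s: 7.93
eef_pos: [0.5633, 0.0368, 0.1754]
eef_rot: [0.0, 0.985, -0.174, 0.0]
wrist_force: [1.1, -0.3, 0.4]
opening: 0.003
grasp_force: 0.0
```

Call:
carry_out(
  plan="0.087 0.58 0.14 0 0 0;0.087 0.58 0.14 0 0 0;0.087 0.58 0.14 0 0 0;0.087 0.58 0.14 0 0 0;0.087 0.58 0.14 0 0 0;0.087 0.58 0.14 0 0 0;0.087 0.58 0.14 0 0 0;0.087 0.58 0.14 0 0 0",
  claw=0,
)

```text
time_s: 8.6
eef_pos: [0.5255, -0.1482, 0.1284]
eef_rot: [0.0, 0.985, -0.174, 0.0]
wrist_force: [0.5, -0.8, 0.5]
opening: 0.502
grasp_force: 0.0
```

```bash
python3 - <<'E'
from h import *
S=ctrl.camera("side");t=S["pixels"][130:210,300:400,::-1]
cv2.imwrite("pics/s3.png",cv2.resize(t,None,fx=7,fy=7,interpolation=cv2.INTER_CUBIC))
x=ctrl.get_obs();e=x["eef_pos"];print(e,x["opening"])
for z in(e[2],.084,.05):print(z,(proj(S,[e[0],e[1],z])+.4-[300,130])*7)
E
```

```text
[ 0.52452681 -0.15181854  0.12738201] 0.49621873146038653
0.12738200663355043 [352.77334025 179.23703901]
0.084 [350.54382043 287.7726733 ]
0.05 [348.8532027  370.07392288]
```

View pics/s3.png

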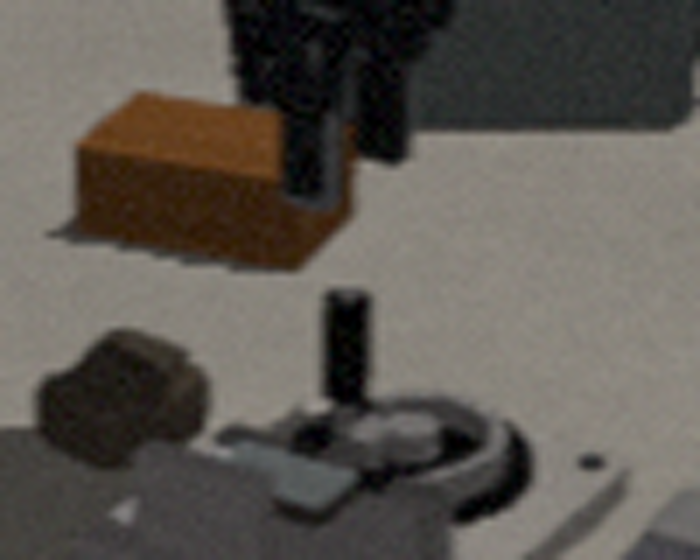

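The fingers at (315,195) and (385,155) straddle the knob at (348,293), so they line up well. I'll lower and grip.

Call:
carry_out(
  plan="0 0 0.23 0 0 0;0 0 0.23 0 0 0;0 0 0.23 0 0 0;0 0 0.23 0 0 0;0 0 0.23 0 0 0;0 0 0.23 0 0 0;0 0 0.23 0 0 0;0 0 0.23 0 0 0",
)

```text
time_s: 9.32
eef_pos: [0.5259, -0.1466, 0.0534]
eef_rot: [-0.0, 0.985, -0.173, -0.0]
wrist_force: [0.2, -0.4, 0.0]
opening: 0.5
grasp_force: 0.0
```

Call:
carry_out(
  plan="0 0 0 0 0 0;0 0 0 0 0 0;0 0 0 0 0 0;0 0 0 0 0 0;0 0 0 0 0 0;0 0 0 0 0 0;0 0 0 0 0 0;0 0 0 0 0 0",
  claw=1,
)

```text
time_s: 9.98
eef_pos: [0.5253, -0.1469, 0.054]
eef_rot: [-0.0, 0.985, -0.174, -0.001]
wrist_force: [-1.2, -1.1, -11.0]
opening: 0.19
grasp_force: 58.6
```

```bash
cat > tab.py <<'E'
import numpy as np,sys
def rows(a,b,n=8,r=28.):
    p=np.linspace(a,b,n+1);x=-r*np.sin(p);y=-r*np.cos(p)
    return ";".join(f"{-v/40:.3f} {-u/40:.3f} 0 0 0 0" for u,v in zip(np.diff(x),np.diff(y)))
if __name__=="__main__":
    a=[float(v) for v in sys.argv[1:]]
    for s,e in zip(a,a[1:]):print(s,e,rows(s,e))
E
python3 tab.py -0.14 0.3 0.7 1.0 1.3 1.6 1.85 2.1
```

```text
-0.14 0.3 0.004 0.038 0 0 0 0;0.002 0.038 0 0 0 0;0.000 0.038 0 0 0 0;-0.002 0.038 0 0 0 0;-0.004 0.038 0 0 0 0;-0.006 0.038 0 0 0 0;-0.008 0.038 0 0 0 0;-0.010 0.037 0 0 0 0
0.3 0.7 -0.011 0.033 0 0 0 0;-0.013 0.033 0 0 0 0;-0.014 0.032 0 0 0 0;-0.016 0.031 0 0 0 0;-0.018 0.030 0 0 0 0;-0.019 0.029 0 0 0 0;-0.020 0.028 0 0 0 0;-0.022 0.027 0 0 0 0
0.7 1.0 -0.017 0.020 0 0 0 0;-0.018 0.019 0 0 0 0;-0.019 0.018 0 0 0 0;-0.019 0.018 0 0 0 0;-0.020 0.017 0 0 0 0;-0.021 0.016 0 0 0 0;-0.021 0.015 0 0 0 0;-0.022 0.015 0 0 0 0
1.0 1.3 -0.022 0.014 0 0 0 0;-0.023 0.013 0 0 0 0;-0.023 0.012 0 0 0 0;-0.024 0.011 0 0 0 0;-0.024 0.010 0 0 0 0;-0.025 0.009 0 0 0 0;-0.025 0.008 0 0 0 0;-0.025 0.007 0 0 0 0
1.3 1.6 -0.025 0.007 0 0 0 0;-0.026 0.006 0 0 0 0;-0.026 0.005 0 0 0 0;-0.026 0.004 0 0 0 0;-0.026 0.003 0 0 0 0;-0.026 0.002 0 0 0 0;-0.026 0.001 0 0 0 0;-0.026 -0.000 0 0 0 0
1.6 1.85 -0.022 -0.001 0 0 0 0;-0.022 -0.002 0 0 0 0;-0.022 -0.002 0 0 0 0;-0.022 -0.003 0 0 0 0;-0.022 -0.004 0 0 0 0;-0.021 -0.004 0 0 0 0;-0.021 -0.005 0 0 0 0;-0.021 -0.006 0 0 0 0
1.85 2.1 -0.021 -0.006 0 0 0 0;-0.021 -0.007 0 0 0 0;-0.020 -0.008 0 0 0 0;-0.020 -0.008 0 0 0 0;-0.020 -0.009 0 0 0 0;-0.020 -0.010 0 0 0 0;-0.019 -0.010 0 0 0 0;-0.019 -0.011 0 0 0 0
```

Call:
carry_out(
  plan="0.004 0.038 0 0 0 0;0.002 0.038 0 0 0 0;0 0.038 0 0 0 0;-0.002 0.038 0 0 0 0;-0.004 0.038 0 0 0 0;-0.006 0.038 0 0 0 0;-0.008 0.038 0 0 0 0;-0.01 0.037 0 0 0 0",
)

```text
time_s: 10.65
eef_pos: [0.5205, -0.158, 0.0541]
eef_rot: [-0.0, 0.985, -0.174, -0.0]
wrist_force: [1.6, 2.0, -16.4]
opening: 0.19
grasp_force: 58.7
```

Call:
carry_out(
  plan="-0.011 0.033 0 0 0 0;-0.013 0.033 0 0 0 0;-0.014 0.032 0 0 0 0;-0.016 0.031 0 0 0 0;-0.018 0.03 0 0 0 0;-0.019 0.029 0 0 0 0;-0.02 0.028 0 0 0 0;-0.022 0.027 0 0 0 0",
)

```text
time_s: 11.32
eef_pos: [0.5123, -0.1655, 0.0542]
eef_rot: [0.0, 0.985, -0.174, -0.0]
wrist_force: [4.2, -0.3, -23.8]
opening: 0.188
grasp_force: 58.8
```

Call:
carry_out(
  plan="-0.017 0.02 0.006 0 0 0;-0.018 0.019 0.006 0 0 0;-0.019 0.018 0.006 0 0 0;-0.019 0.018 0.006 0 0 0;-0.02 0.017 0.006 0 0 0;-0.021 0.016 0.006 0 0 0;-0.021 0.015 0.006 0 0 0;-0.022 0.015 0.006 0 0 0",
)

```text
time_s: 11.98
eef_pos: [0.5057, -0.1686, 0.0539]
eef_rot: [0.0, 0.985, -0.174, 0.001]
wrist_force: [0.9, 5.2, -1.8]
opening: 0.188
grasp_force: 60.6
```

Call:
carry_out(
  plan="-0.022 0.014 0 0 0 0;-0.023 0.013 0 0 0 0;-0.023 0.012 0 0 0 0;-0.024 0.011 0 0 0 0;-0.024 0.01 0 0 0 0;-0.025 0.009 0 0 0 0;-0.025 0.008 0 0 0 0;-0.025 0.007 0 0 0 0",
)

```text
time_s: 12.65
eef_pos: [0.4976, -0.1697, 0.0538]
eef_rot: [0.001, 0.985, -0.174, 0.001]
wrist_force: [2.9, 4.5, 5.4]
opening: 0.191
grasp_force: 61.6
```

Call:
carry_out(
  plan="-0.025 0.005 0 0 0 0;-0.026 0.004 0 0 0 0;-0.026 0.003 0 0 0 0;-0.026 0.003 0 0 0 0;-0.026 0.002 0 0 0 0;-0.026 0.001 0 0 0 0;-0.026 0 0 0 0 0;-0.026 -0.001 0 0 0 0",
)

```text
time_s: 13.32
eef_pos: [0.4897, -0.1685, 0.0538]
eef_rot: [0.001, 0.985, -0.174, 0.002]
wrist_force: [3.6, -0.9, 5.6]
opening: 0.191
grasp_force: 61.5
```

Call:
carry_out(
  plan="-0.022 -0.001 0 0 0 0;-0.022 -0.002 0 0 0 0;-0.022 -0.002 0 0 0 0;-0.022 -0.003 0 0 0 0;-0.022 -0.004 0 0 0 0;-0.021 -0.004 0 0 0 0;-0.021 -0.005 0 0 0 0;-0.021 -0.006 0 0 0 0",
)

```text
time_s: 13.98
eef_pos: [0.4834, -0.1656, 0.0538]
eef_rot: [0.002, 0.985, -0.174, 0.002]
wrist_force: [0.3, -3.1, 6.0]
opening: 0.191
grasp_force: 61.5
```

Call:
carry_out(
  plan="-0.021 -0.005 0 0 0 0;-0.021 -0.006 0 0 0 0;-0.02 -0.007 0 0 0 0;-0.02 -0.008 0 0 0 0;-0.02 -0.009 0 0 0 0;-0.02 -0.01 0 0 0 0;-0.019 -0.01 0 0 0 0;-0.019 -0.011 0 0 0 0",
)

```text
time_s: 14.65
eef_pos: [0.4779, -0.1612, 0.0538]
eef_rot: [0.002, 0.985, -0.174, 0.001]
wrist_force: [-0.3, -3.8, 5.3]
opening: 0.19
grasp_force: 61.6
```

```bash
cat > f.py <<'E'
from h import *
from tab import rows
import sys
def st(p,F):
    p=np.array(p[:2])-[.498,-.141];ex=np.array([.342,.94]);ey=np.array([-.94,.342])
    x,y=p@ex,p@ey;ph=np.arctan2(-x,-y)%(2*np.pi);f=np.array([F[0]*ex[0]+F[1]*ex[1],F[0]*ey[0]+F[1]*ey[1]])
    print("phi %.3f r %.4f resist %.1f radial %.1f"%(ph,np.hypot(x,y),-f@[-np.cos(ph),np.sin(ph)],f@[-np.sin(ph),-np.cos(ph)]))
    return ph
if __name__=="__main__":
    o=ctrl.get_obs();ph=st(o["eef_pos"],o["wrist_force"])
    for d in map(float,sys.argv[1:]):print(d,rows(ph,ph+d))
E
python3 f.py; python3 tab.py 1.98 2.18 2.38 2.58 2.78 2.98
```

```text
phi 2.005 r 0.0285 resist 2.5 radial 2.9
1.98 2.18 -0.016 -0.007 0 0 0 0;-0.016 -0.008 0 0 0 0;-0.016 -0.008 0 0 0 0;-0.015 -0.008 0 0 0 0;-0.015 -0.009 0 0 0 0;-0.015 -0.009 0 0 0 0;-0.015 -0.009 0 0 0 0;-0.014 -0.010 0 0 0 0
2.18 2.38 -0.014 -0.010 0 0 0 0;-0.014 -0.011 0 0 0 0;-0.014 -0.011 0 0 0 0;-0.013 -0.011 0 0 0 0;-0.013 -0.012 0 0 0 0;-0.013 -0.012 0 0 0 0;-0.013 -0.012 0 0 0 0;-0.012 -0.013 0 0 0 0
2.38 2.58 -0.012 -0.013 0 0 0 0;-0.012 -0.013 0 0 0 0;-0.011 -0.013 0 0 0 0;-0.011 -0.014 0 0 0 0;-0.011 -0.014 0 0 0 0;-0.010 -0.014 0 0 0 0;-0.010 -0.014 0 0 0 0;-0.010 -0.015 0 0 0 0
2.58 2.78 -0.009 -0.015 0 0 0 0;-0.009 -0.015 0 0 0 0;-0.008 -0.015 0 0 0 0;-0.008 -0.016 0 0 0 0;-0.008 -0.016 0 0 0 0;-0.007 -0.016 0 0 0 0;-0.007 -0.016 0 0 0 0;-0.006 -0.016 0 0 0 0
2.78 2.98 -0.006 -0.016 0 0 0 0;-0.006 -0.017 0 0 0 0;-0.005 -0.017 0 0 0 0;-0.005 -0.017 0 0 0 0;-0.004 -0.017 0 0 0 0;-0.004 -0.017 0 0 0 0;-0.003 -0.017 0 0 0 0;-0.003 -0.017 0 0 0 0
```

Call:
carry_out(
  plan="-0.016 -0.008 0 0 0 0;-0.016 -0.008 0 0 0 0;-0.016 -0.008 0 0 0 0;-0.015 -0.009 0 0 0 0;-0.015 -0.009 0 0 0 0;-0.015 -0.009 0 0 0 0;-0.015 -0.01 0 0 0 0;-0.014 -0.01 0 0 0 0",
)

```text
time_s: 15.32
eef_pos: [0.4742, -0.1567, 0.0538]
eef_rot: [0.002, 0.985, -0.174, 0.001]
wrist_force: [-1.1, -3.0, 6.6]
opening: 0.192
grasp_force: 61.6
```

```bash
python3 f.py
```

```text
phi 2.209 r 0.0285 resist 1.9 radial 2.5
```

Resistance is lower than it should be against the pins, so I'll check that the hook caught the bolt.

```bash
python3 - <<'E'
from h import *
f=lambda n:np.mean([ctrl.camera(n)["pixels"].astype(float) for _ in range(3)],0).astype(np.uint8)[:,:,::-1]
s=cv2.resize(f("side")[170:235,315:390],(450,390),interpolation=cv2.INTER_CUBIC)
t=cv2.resize(f("top")[200:260,320:385],(346,320),interpolation=cv2.INTER_CUBIC)
o=np.zeros((390,798,3),np.uint8);o[:,:450]=s;o[:320,452:]=t;cv2.imwrite("pics/c1.png",o)
E
```

```text
(no output)
```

View pics/c1.png

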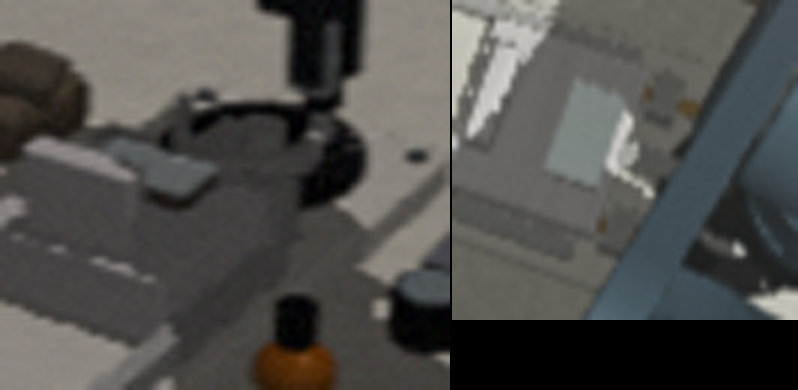

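The left panel shows the knob held at (320,90) with the carrier up near the pads. In the right panel the slide's right edge, (627,105) to (600,188), has moved about 1 px (3 mm) toward the cam since the push. So the hook seems to be drawing, and I'll continue carefully.

Call:
carry_out(
  plan="-0.014 -0.01 0 0 0 0;-0.014 -0.011 0 0 0 0;-0.014 -0.011 0 0 0 0;-0.013 -0.011 0 0 0 0;-0.013 -0.012 0 0 0 0;-0.013 -0.012 0 0 0 0;-0.013 -0.012 0 0 0 0;-0.012 -0.013 0 0 0 0",
)

```text
time_s: 16.28
eef_pos: [0.4717, -0.1516, 0.0538]
eef_rot: [0.002, 0.985, -0.174, 0.001]
wrist_force: [-1.1, -1.6, 7.7]
opening: 0.191
grasp_force: 61.7
```

```bash
python3 f.py
```

```text
phi 2.410 r 0.0284 resist 1.1 radial 1.6
```

```bash
python3 - <<'E'
from h import *
im=np.mean([ctrl.camera("top")["pixels"].astype(float) for _ in range(4)],0)[:,:,::-1].astype(np.uint8)
cv2.imwrite("pics/raw_now.png",im)
a=cv2.imread("pics/top0.png")
b=a.copy();b[200:255,325:385]=cv2.resize(cv2.imread("pics/t2.png"),(60,55),interpolation=cv2.INTER_AREA)
T=ctrl.camera("top")
for n,I in(("start",a),("pushed",b),("now",im)):
    I=I.astype(int);B,G,R=I[...,0],I[...,1],I[...,2]
    # glass: greenish-blue: G-R noticeably >0
    m=((G-R)>5).astype(np.uint8);m[:205]=0;m[245:]=0;m[:,:320]=0;m[:,366:]=0
    k,l,s,c=cv2.connectedComponentsWithStats(m)
    i=[j for j in range(1,k) if s[j,4]>40]
    for j in i:print(n,s[j],c[j],cv2.minAreaRect(np.argwhere(l==j)[:,::-1].astype(np.float32)),atz(T,*c[j],.058))
E
```

```text
start [327 213  14  18 136] [333.30147059 221.82352941] ((333.4827880859375, 221.29312133789062), (10.027548789978027, 16.526885986328125), 21.801406860351562) [ 0.53840804 -0.02769338  0.058     ]
pushed [325 205  13  40 311] [328.90032154 221.49839228] ((331.0, 224.5), (39.0, 12.0), 90.0) [ 0.53928549 -0.0160042   0.058     ]
pushed [338 216  14  18 157] [344.21656051 224.68152866] ((344.1643981933594, 224.56166076660156), (9.831457138061523, 16.385761260986328), 20.556045532226562) [ 0.53071468 -0.05660174  0.058     ]
now [338 216  14  19 166] [344.56024096 224.74698795] ((344.67242431640625, 224.56895446777344), (9.841852188110352, 16.89827537536621), 21.801410675048828) [ 0.53053876 -0.05751111  0.058     ]
now [352 223  14  22 152] [360.83552632 236.84868421] ((362.7269592285156, 236.08316040039062), (10.049763679504395, 24.697769165039062), 31.429563522338867) [ 0.4982314 -0.1000408  0.058    ]
```

The carrier has hardly moved since the push (0.3 px). The bolt is well inside the hook, though, so the draw just starts late on this jig.

Call:
carry_out(
  plan="-0.012 -0.013 0 0 0 0;-0.012 -0.013 0 0 0 0;-0.011 -0.013 0 0 0 0;-0.011 -0.014 0 0 0 0;-0.011 -0.014 0 0 0 0;-0.01 -0.014 0 0 0 0;-0.01 -0.014 0 0 0 0;-0.01 -0.015 0 0 0 0",
)

```text
time_s: 17.2
eef_pos: [0.4702, -0.1466, 0.0538]
eef_rot: [0.002, 0.985, -0.174, 0.002]
wrist_force: [0.2, -6.3, 5.2]
opening: 0.193
grasp_force: 61.7
```

```bash
python3 f.py
```

```text
phi 2.594 r 0.0283 resist 6.2 radial 1.0
```

Resistance is now 6 N, so the hook is drawing. I'll go on in smaller steps.

Call:
carry_out(
  plan="-0.009 -0.015 0 0 0 0;-0.009 -0.015 0 0 0 0;-0.008 -0.015 0 0 0 0;-0.008 -0.016 0 0 0 0;-0.008 -0.016 0 0 0 0;-0.007 -0.016 0 0 0 0;0 0 0 0 0 0;0 0 0 0 0 0",
)

```text
time_s: 17.87
eef_pos: [0.4698, -0.1422, 0.0538]
eef_rot: [0.002, 0.985, -0.174, 0.002]
wrist_force: [1.5, -5.1, 6.3]
opening: 0.195
grasp_force: 61.7
```

```bash
python3 f.py 0.15
```

```text
phi 2.749 r 0.0282 resist 5.2 radial -1.3
0.15 -0.005 -0.012 0 0 0 0;-0.005 -0.012 0 0 0 0;-0.004 -0.012 0 0 0 0;-0.004 -0.012 0 0 0 0;-0.004 -0.013 0 0 0 0;-0.004 -0.013 0 0 0 0;-0.004 -0.013 0 0 0 0;-0.003 -0.013 0 0 0 0
```

Call:
carry_out(
  plan="-0.006 -0.016 0 0 0 0;-0.006 -0.016 0 0 0 0;-0.006 -0.017 0 0 0 0;-0.005 -0.017 0 0 0 0;-0.005 -0.017 0 0 0 0;-0.004 -0.017 0 0 0 0;0 0 0 0 0 0;0 0 0 0 0 0",
)

```text
time_s: 18.53
eef_pos: [0.47, -0.1381, 0.0538]
eef_rot: [0.002, 0.985, -0.174, 0.002]
wrist_force: [1.7, -5.3, 4.7]
opening: 0.191
grasp_force: 61.7
```

```bash
python3 f.py 0.15 0.2
```

```text
phi 2.894 r 0.0281 resist 5.1 radial -2.2
0.15 -0.003 -0.013 0 0 0 0;-0.003 -0.013 0 0 0 0;-0.003 -0.013 0 0 0 0;-0.002 -0.013 0 0 0 0;-0.002 -0.013 0 0 0 0;-0.002 -0.013 0 0 0 0;-0.002 -0.013 0 0 0 0;-0.001 -0.013 0 0 0 0
0.2 -0.004 -0.017 0 0 0 0;-0.004 -0.017 0 0 0 0;-0.003 -0.017 0 0 0 0;-0.003 -0.017 0 0 0 0;-0.002 -0.017 0 0 0 0;-0.002 -0.017 0 0 0 0;-0.001 -0.017 0 0 0 0;-0.001 -0.017 0 0 0 0
```

Call:
carry_out(
  plan="-0.003 -0.017 0 0 0 0;-0.003 -0.017 0 0 0 0;-0.003 -0.017 0 0 0 0;-0.002 -0.017 0 0 0 0;-0.002 -0.017 0 0 0 0;-0.002 -0.017 0 0 0 0;0 0 0 0 0 0;0 0 0 0 0 0",
)

```text
time_s: 19.2
eef_pos: [0.4708, -0.1341, 0.0538]
eef_rot: [0.002, 0.985, -0.174, 0.002]
wrist_force: [1.9, -5.4, 5.9]
opening: 0.194
grasp_force: 61.7
```

```bash
python3 f.py 0.15
```

```text
phi 3.039 r 0.0281 resist 4.8 radial -3.1
0.15 -0.001 -0.013 0 0 0 0;-0.001 -0.013 0 0 0 0;-0.001 -0.013 0 0 0 0;-0.000 -0.013 0 0 0 0;-0.000 -0.013 0 0 0 0;0.000 -0.013 0 0 0 0;0.000 -0.013 0 0 0 0;0.001 -0.013 0 0 0 0
```

Call:
carry_out(
  plan="0.001 -0.017 0 0 0 0;0.001 -0.017 0 0 0 0;0.001 -0.017 0 0 0 0;0.001 -0.017 0 0 0 0;0.001 -0.017 0 0 0 0;0.002 -0.017 0 0 0 0;0 0 0 0 0 0;0 0 0 0 0 0",
)

```text
time_s: 19.87
eef_pos: [0.472, -0.1307, 0.0538]
eef_rot: [0.002, 0.985, -0.174, 0.001]
wrist_force: [-1.2, -7.1, 7.0]
opening: 0.191
grasp_force: 61.7
```

```bash
python3 f.py 0.12
```

```text
phi 3.171 r 0.0280 resist 7.0 radial -1.6
0.12 0.000 -0.010 0 0 0 0;0.001 -0.010 0 0 0 0;0.001 -0.010 0 0 0 0;0.001 -0.010 0 0 0 0;0.001 -0.010 0 0 0 0;0.001 -0.010 0 0 0 0;0.001 -0.010 0 0 0 0;0.001 -0.010 0 0 0 0
```

Call:
carry_out(
  plan="0.002 -0.015 0 0 0 0;0.002 -0.015 0 0 0 0;0.002 -0.015 0 0 0 0;0.002 -0.015 0 0 0 0;0 0 0 0 0 0;0 0 0 0 0 0;0 0 0 0 0 0;0 0 0 0 0 0",
)

```text
time_s: 20.53
eef_pos: [0.4728, -0.1289, 0.0538]
eef_rot: [0.002, 0.985, -0.174, 0.001]
wrist_force: [-3.0, -8.4, 8.2]
opening: 0.19
grasp_force: 61.8
```

```bash
python3 f.py
```

```text
phi 3.242 r 0.0279 resist 8.9 radial -1.0
```

Call:
carry_out(
  plan="0.003 -0.015 0 0 0 0;0.003 -0.015 0 0 0 0;0.003 -0.015 0 0 0 0;0.003 -0.015 0 0 0 0;0 0 0 0 0 0;0 0 0 0 0 0;0 0 0 0 0 0;0 0 0 0 0 0",
)

```text
time_s: 21.2
eef_pos: [0.4738, -0.127, 0.0537]
eef_rot: [0.003, 0.985, -0.173, 0.001]
wrist_force: [-4.6, -9.9, 8.0]
opening: 0.192
grasp_force: 61.8
```

```bash
python3 f.py
```

```text
phi 3.319 r 0.0279 resist 10.8 radial -1.0
```

Call:
carry_out(
  plan="0.004 -0.015 0 0 0 0;0.004 -0.015 0 0 0 0;0.004 -0.015 0 0 0 0;0.004 -0.015 0 0 0 0;0 0 0 0 0 0;0 0 0 0 0 0;0 0 0 0 0 0;0 0 0 0 0 0",
)

```text
time_s: 21.87
eef_pos: [0.4749, -0.1254, 0.0537]
eef_rot: [0.003, 0.985, -0.173, 0.0]
wrist_force: [-6.0, -11.6, 8.9]
opening: 0.19
grasp_force: 61.9
```

```bash
python3 f.py
```

```text
phi 3.386 r 0.0279 resist 12.9 radial -1.5
```

Call:
carry_out(
  plan="0.004 -0.015 0 0 0 0;0.004 -0.015 0 0 0 0;0 0 0 0 0 0;0 0 0 0 0 0;0 0 0 0 0 0;0 0 0 0 0 0;0 0 0 0 0 0;0 0 0 0 0 0",
)

```text
time_s: 22.53
eef_pos: [0.4753, -0.1248, 0.0537]
eef_rot: [0.003, 0.985, -0.173, 0.0]
wrist_force: [-7.4, -14.5, 9.2]
opening: 0.191
grasp_force: 61.9
```

```bash
python3 f.py
```

```text
phi 3.412 r 0.0279 resist 16.1 radial -2.4
```

It has gone firm at about 16 N. I'll ease off the load on the arm without turning the cam back, then open.

Call:
carry_out(
  plan="-0.003 0.012 0 0 0 0;-0.003 0.012 0 0 0 0;-0.003 0.012 0 0 0 0;0 0 0 0 0 0;0 0 0 0 0 0;0 0 0 0 0 0;0 0 0 0 0 0;0 0 0 0 0 0",
)

```text
time_s: 23.2
eef_pos: [0.4752, -0.125, 0.0537]
eef_rot: [0.003, 0.985, -0.173, 0.001]
wrist_force: [-4.5, -8.9, 8.2]
opening: 0.193
grasp_force: 61.8
```

```bash
python3 f.py
```

```text
phi 3.403 r 0.0279 resist 9.9 radial -1.4
```

Call:
carry_out(
  plan="-0.003 0.012 0 0 0 0;-0.003 0.012 0 0 0 0;-0.003 0.012 0 0 0 0;0 0 0 0 0 0;0 0 0 0 0 0;0 0 0 0 0 0;0 0 0 0 0 0;0 0 0 0 0 0",
)

```text
time_s: 23.87
eef_pos: [0.4749, -0.1253, 0.0538]
eef_rot: [0.002, 0.985, -0.174, 0.001]
wrist_force: [-0.7, -4.9, 7.6]
opening: 0.19
grasp_force: 61.8
```

```bash
python3 f.py
```

```text
phi 3.389 r 0.0279 resist 4.4 radial -2.1
```

Call:
carry_out(
  plan="0 0 0 0 0 0;0 0 0 0 0 0;0 0 0 0 0 0;0 0 0 0 0 0;0 0 0 0 0 0;0 0 0 0 0 0;0 0 0 0 0 0;0 0 0 0 0 0",
  claw=0,
)

```text
time_s: 24.53
eef_pos: [0.474, -0.1231, 0.0525]
eef_rot: [-0.0, 0.985, -0.174, -0.0]
wrist_force: [0.1, -0.3, -0.2]
opening: 0.5
grasp_force: 0.0
```

Call:
carry_out(
  plan="0 0 -0.2 0 0 0;0 0 -0.4 0 0 0;0 0 -0.6 0 0 0;0 0 -0.6 0 0 0;0 0 -0.6 0 0 0;0 0 -0.6 0 0 0;0 0 -0.3 0 0 0;0 0 0 0 0 0",
)

```text
time_s: 25.2
eef_pos: [0.476, -0.1242, 0.1886]
eef_rot: [0.001, 0.985, -0.174, 0.003]
wrist_force: [0.0, -0.7, 0.8]
opening: 0.497
grasp_force: 0.0
```

```bash
python3 - <<'E'
from h import *
f=lambda n:np.mean([ctrl.camera(n)["pixels"].astype(float) for _ in range(3)],0).astype(np.uint8)[:,:,::-1]
s=cv2.resize(f("side")[160:235,305:395],(450,375),interpolation=cv2.INTER_CUBIC)
I=f("top");t=cv2.resize(I[200:260,320:385],(346,320),interpolation=cv2.INTER_CUBIC)
o=np.zeros((390,798,3),np.uint8);o[:375,:450]=s;o[:320,452:]=t;cv2.imwrite("pics/c2.png",o)
T=ctrl.camera("top");I=I.astype(int);m=((I[...,1]-I[...,2])>5).astype(np.uint8);m[:205]=0;m[245:]=0;m[:,:320]=0;m[:,366:]=0
k,l,q,c=cv2.connectedComponentsWithStats(m)
for j in range(1,k):
    if q[j,4]>40:print(q[j],c[j],atz(T,*c[j],.058))
print(ctrl.get_obs()["wrist_force"])
E
```

```text
[336 205  30  40 605] [351.00991736 225.01157025] [ 0.52982768 -0.07459925  0.058     ]
[-0.03460786  0.14950217 -0.85183153]
```

View pics/c2.png

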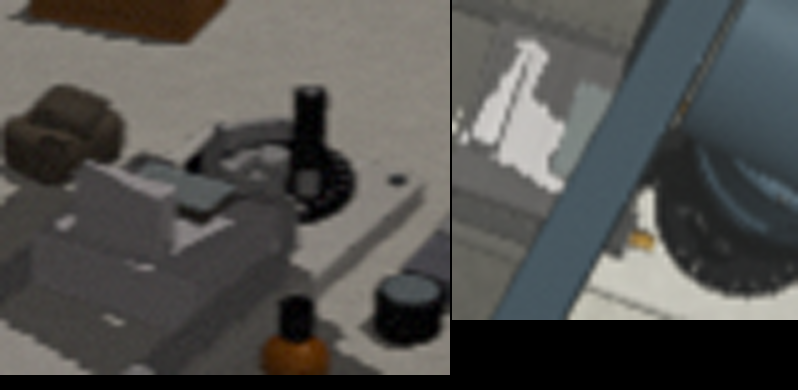

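The knob is free at (310,130) in the left panel, on the +y side. The carrier is up against the pads, and a sprung pin's tail stands out behind its pad at (640,240) in the right panel, so it is pressed in. The robot is clear, so I'll hand in.

```bash
python3 -c "
from bench import ctrl
print(ctrl.hand_in())"
```

```text
the job is handed in; nothing more can be done
None
```

The job is handed in: the carrier is drawn up to the stops, the cam was turned until it went firm (about 16 N at the knob, over the 13–15 N tight range but under 18 N), and the gripper is open and clear; `hand_in()` returned no verdict.

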